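# Make up two carving kits

### The job

Make up the two carving kits from the loose stock on the bench. The long tray gets the domed handle in its socket, the square carved block in the middle compartment and the grey slip stone in the end compartment; the short tray gets the T-shaped handle in its socket and the round rosette in its compartment. Push each handle straight down until its foot clicks past the sprung balls and is fully home, lay the other pieces flat on the floor of their compartments (carved faces up), and leave the mallet, oil bottle and wax tin where they are.

Things in the scene. Friction and masses are not known exactly. Their poses are not given: they have to be found in the camera images.
- domed_handle: Pale wooden round handle, domed top, 74 mm tall; grip 42 mm wide, sides straight 46-64 mm up. Brass foot 30 mm wide, 34 mm tall, bevelled to 24 mm at its end, groove 6-20 mm up. Loose, upright, 90 g. Origin: underside centre, z up. Dropped in a socket it stops 12 mm high on the balls; a straight push of about 10 N clicks it down onto the tray floor (origin 6 mm above the tray's).
- tee_handle: Pale T-shaped handle, 74 mm tall: a crossbar 60 mm (y) x 20 mm (x), 54-74 mm up, on a 26 mm round stem. Brass foot 30 mm wide, 34 mm tall, bevelled to 24 mm at its end, groove 6-20 mm up. Loose, upright, 90 g. Origin: underside centre, z up. Dropped in a socket it stops 12 mm high on the balls; a straight push of about 10 N clicks it down onto the tray floor (origin 6 mm above the tray's).
- rosette: Round carved rosette of pale wood with a ring of petals on top, 54 mm across; straight side 18 mm tall, petals to 23 mm. About 50 g. Loose, lying flat. Origin: centre of its underside, z up.
- square_block: Square carved corner block of pale wood with a diagonal cross on top, 42 x 42 mm, 20 mm tall, carving to 26 mm. About 50 g. Loose, lying flat. Origin: centre of its underside; x and y along its sides, z up.
- slip_stone: Grey sharpening slip stone, a plain bar 24 mm (its x) by 64 mm (its y) by 18 mm tall. About 70 g. Loose, lying flat. Origin: centre of its underside, z up.
- long_tray: Longer tray, fixed, 222 (y) x 74 mm (x). Floor 6 mm thick; rims, dividers 12 mm tall overall. Origin: underside centre; +y to the left, within 0.25 rad. Socket at y=+79: metal 52 mm block, top 42 mm up, round bore 34 mm wide, mouth bevelled, down to the floor, sprung balls at its -x and +x sides 11 mm above it. Middle compartment 62 x 62 mm inside at y=+16; end one 84 x 62 at y=-63. All at x=0.
- short_tray: Shorter tray, fixed, 144 (y) x 86 mm (x). Floor 6 mm thick; rims and divider 12 mm tall overall. Origin: underside centre; +y to the left, within 0.25 rad. Socket at y=-40 mm, the same as the long tray's: metal 52 mm block, top 42 mm up, 34 mm bore to the floor, two sprung balls. Compartment 74 x 74 mm inside at y=+29 mm. All at x=0.
- mallet: Bystander: carver's wooden mallet lying along y beyond the trays, 240 mm long, head 72 mm across. Origin: on the bench under the middle of its shaft. Leave alone.
- oil_bottle: Bystander: small amber oil bottle with black cap, 44 mm across, 100 mm tall, standing at the left. Origin: centre of its underside. Leave alone.
- wax_tin: Bystander: round metal wax tin, 75 mm across, 36 mm tall, at the right. Origin: centre of its underside. Leave alone.
Not all that is in view belongs to the job. Leave any purple look-alike of the rosette alone.

How it is judged:
At the end, for the whole second after the job is handed in: Handles home in their sockets: within 6 mm of the axis and 2.5 mm of the floor, upright to 0.1 rad. Block, stone and rosette flat (0.07 rad, 2.5 mm) in their compartments, within 13 mm of centre per side (stone 21 mm across). All at rest (x of domed_handle in the frame of long_tray between -0.006 and 0.006 m and y of domed_handle in the frame of long_tray between 0.073 and 0.085 m and z of each of domed_handle, square_block, slip_stone in the frame of long_tray below 0.0085 m and angle between each of domed_handle, tee_handle's own z axis and vertical below 0.1 rad and linear speed of each of domed_handle, square_block, slip_stone, tee_handle, rosette below 0.02 m/s and angular speed of each of domed_handle, square_block, slip_stone, tee_handle, rosette below 0.2 rad/s and x of square_block in the frame of long_tray between -0.013 and 0.013 m and y of square_block in the frame of long_tray between 0.003 and 0.029 m and angle between each of square_block, slip_stone, rosette's own z axis and vertical below 0.07 rad and x of slip_stone in the frame of long_tray between -0.021 and 0.021 m and y of slip_stone in the frame of long_tray between -0.076 and -0.05 m and x of tee_handle in the frame of short_tray between -0.006 and 0.006 m and y of tee_handle in the frame of short_tray between -0.046 and -0.034 m and z of each of tee_handle, rosette in the frame of short_tray below 0.0085 m and x of rosette in the frame of short_tray between -0.013 and 0.013 m and y of rosette in the frame of short_tray between 0.016 and 0.042 m); the robot touches nothing.
It fails at once if the mallet is disturbed (moved more than 30 mm) (distance of mallet from where it was at the start of the episode above 0.03 m).
It fails at once if the oil bottle is disturbed (moved more than 30 mm) (distance of oil_bottle from where it was at the start of the episode above 0.03 m).
It fails at once if the wax tin is disturbed (moved more than 30 mm) (distance of wax_tin from where it was at the start of the episode above 0.03 m).
It also fails if it takes over 118 s, if anything falls off the work surface, if the arm or the gripper's body presses on something with over 40 N, if the wrist force passes 120 N, or if a joint passes its speed limit or range.

### The arm

A 6-joint arm with a two-finger parallel gripper is mounted at the origin on the work surface. World frame = base frame: x ahead of the robot, y to its left, z up, the work surface at z = 0. Lengths are in m, angles in rad, forces in N, time in s.
With the tool pointing down it reaches from about 0.35 to 0.775 m from the base axis. Payload 5.5 kg.
Tool frame: the origin (TCP) lies at the very end of the fingers, on their centre line; the grasp point (between the pads) lies 19 mm behind it (grip_point_offset is the distance from the TCP to the grasp point, in m); z points along the fingers, y is the direction in which the jaws open and shut (so a half turn about z gives the same grasp; the last joint's range is limited). The gripper opens to 85 mm and grips with 20 to 120 N. Pads are 22 mm wide; open, the fingers measure 114 mm over their backs; the gripper's body (76 mm by 85 mm) begins 54 mm behind the grasp point. The pads swing forward as they close: fully open they stand 13 mm farther back than shut.
Start: joints at [1.132, 0.313, 0.046, 1.304, 0, 1.431], TCP at [0.169, 0.55, 0.231] pointing down, gripper open.
Joint ranges: [-2.76, 2.76], [-0.86, 1.69], [-1.03, 1.26], [-2.2, 2.34], [-1.47, 1.5], [-3.14, 3.14]. Speed limits (rad/s): [2.57, 2.57, 3.14, 3.14, 3.14, 3.14].

### API

Orientations are given as a unit quaternion [w, x, y, z].
In Python, from workcell import * gives the robot as it stands.
- The arm moves only by the shell command python3 -m crank 'ROWS' [OPENING] [FORCE]. ROWS is a JSON object of lists of equal length, an entry for each row: "travel": the shift along the tool's x, y, z in units of 40 mm (1.0 is 40 mm), a list of three; "turn": the turn about the tool's z in rad. In form: {"travel": [[x, y, z], ...], "turn": [turn, ...]}. A call has 1 to 5 rows; each row is the pose to reach, as a shift and turn from the pose commanded when the call began, along the tool's axes at that moment; what a row does not reach only later rows make up. A row lasts 1/12 s, in which the tool goes at most 41.7 mm and 7.16 degrees, less where a joint would pass 70% of its speed; a pose out of reach is approached as far as the arm can. A call with a gripper value outside its range is refused whole. OPENING is the finger opening in mm, from 0 to 85.4, set as the call begins (- or left out, the last holds). The fingers move at their own pace and stop on an object; FORCE is the grip in N (left out, the last holds). Time passes only in rows, so rows that repeat a pose let the fingers close. It gives the time, the measured TCP pose, the force and the opening at its end, in the units of the state.
- get_state(): the state, without advancing time (a new reading comes with each control period).
- read_camera(name): name is "side" or "top"; returns a dict with "image" (400x640x3 uint8, red, green, blue), "K" (3x3 intrinsics, pixels), "R" (3x3) and "t" (3): a world point X has camera coordinates R X + t. Camera axes: x right, y down, z forward; pixel columns grow to the right and rows downward; lengths in m; the calibration is good to about 2 mm. A picture is of the moment at which its call begins. There is no depth.
- hand_in(): hands the job in, once; it reports no verdict.
The state is a dict: "clock": time; "joint_pos": joint angles; "qvel": joint speeds; "tau": joint torques, N m; "tcp_pos": TCP position; "orientation": TCP orientation; "wrist_force": force on the tool from outside, world axes, zero at the start; "ft_torque": the same for the moment, N m; "finger_gap": finger opening in m.
Only numpy, scipy, OpenCV 4.12 (cv2) and the standard library are available. Lean on these libraries where they do the work, as an engineer would, in place of code of your own. Each camera call takes 0.05 s, during which the arm holds its last target. There are 200 camera calls.

## Working session

There is one attempt and no reset: what is moved stays moved. The work goes in short steps, Python scripts to look and compute and a shell command to move; the robot and the scene stay as the last step left them, time stands still between calls to the robot, and variables do not carry over. Pictures are saved under pics/ and viewed, about 12 in all and at most 16, crops included, and the job is handed in when it is done.

```bash
ls; mkdir -p pics; python3 - <<'E'
from workcell import *
import cv2
print(get_state())
for n in("top","side"):
    c=read_camera(n); cv2.imwrite(f"pics/{n}0.png",c["image"][:,:,::-1]); print(n,c["K"],c["R"],c["t"])
E
```

```text
pics
{'clock': 0.0, 'joint_pos': array([1.13241639e+00, 3.13994254e-01, 4.49524435e-02, 1.30357644e+00,
       1.21555219e-05, 1.43118574e+00]), 'qvel': array([ 0.00030827,  0.00025369,  0.00045777,  0.00087707, -0.00097321,
        0.00085478]), 'tau': array([-1.02315109e-03, -4.80626249e+01,  2.98533869e+01,  1.92452635e-02,
       -2.63859338e-04,  2.00055609e-06]), 'tcp_pos': array([0.16903947, 0.54905435, 0.2304015 ]), 'orientation': array([-2.65440172e-04,  1.48829633e-01,  9.88862433e-01, -8.71453063e-04]), 'wrist_force': array([-0.18675943, -0.23875616, -0.31274053]), 'ft_torque': array([-0.00140671, -0.03873751, -0.04638595]), 'finger_gap': 0.08511582762056985}
top [[375.19751578   0.         321.54807161]
 [  0.         375.19751578 195.95390702]
 [  0.           0.           1.        ]] [[-0.01955277 -0.99980541  0.00261361]
 [-0.99743536  0.01932627 -0.06891447]
 [ 0.06885055 -0.00395437 -0.99761915]] [0.01176692 0.58140507 0.93986866]
side [[460.20903183   0.         320.35447815]
 [  0.         460.20903183 198.96810198]
 [  0.           0.           1.        ]] [[-0.98777335 -0.15470372 -0.01925035]
 [-0.08145514  0.61744126 -0.78238823]
 [ 0.13292433 -0.7712542  -0.62249343]] [0.60302637 0.05514007 1.23639803]
```

View pics/top0.png

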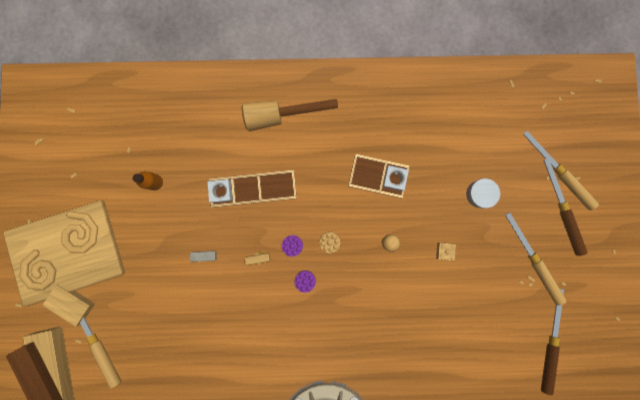

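View pics/side0.png

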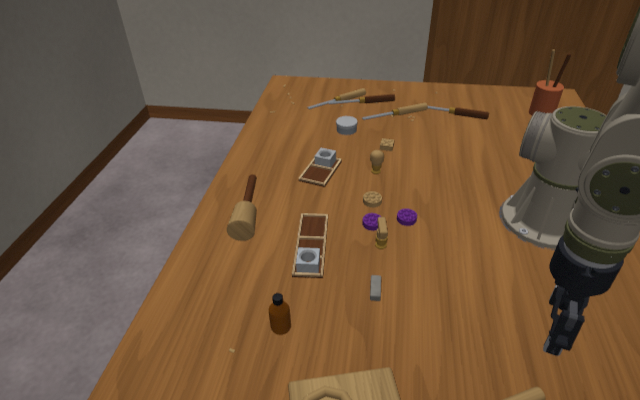

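The top view shows the long tray at about (252,188) with its socket at (219,190), and the short tray at (380,176) with its socket at (396,178). The slip stone is at (203,257), the T-handle at (257,259), the rosette at (330,243), the domed handle at (391,242) and the square block at (447,252). Purple decoys are at (292,246) and (305,281). I'll enlarge it to measure.

```bash
cat > h.py <<'E'
import cv2,numpy as np
from workcell import *
def ray(c,u,v,z):
    d=np.linalg.inv(c["K"])@[u,v,1]; C=-c["R"].T@c["t"]; w=c["R"].T@d
    return C+w*(z-C[2])/w[2]
def proj(c,X):
    p=c["K"]@(c["R"]@np.array(X)+c["t"]); return p[:2]/p[2]
E
python3 - <<'E'
import cv2,numpy as np
a=cv2.imread("pics/top0.png")
A=cv2.resize(a[150:215,200:300],None,fx=4,fy=4,interpolation=2);B=cv2.resize(a[150:215,340:440],None,fx=4,fy=4,interpolation=2)
C=cv2.resize(a[225:290,185:285],None,fx=4,fy=4,interpolation=2);D=cv2.resize(a[215:280,370:470],None,fx=4,fy=4,interpolation=2)
cv2.imwrite("pics/crop0.png",np.vstack([np.hstack([A,B]),np.hstack([C,D])]))
E
```

```text
(no output)
```

View pics/crop0.png

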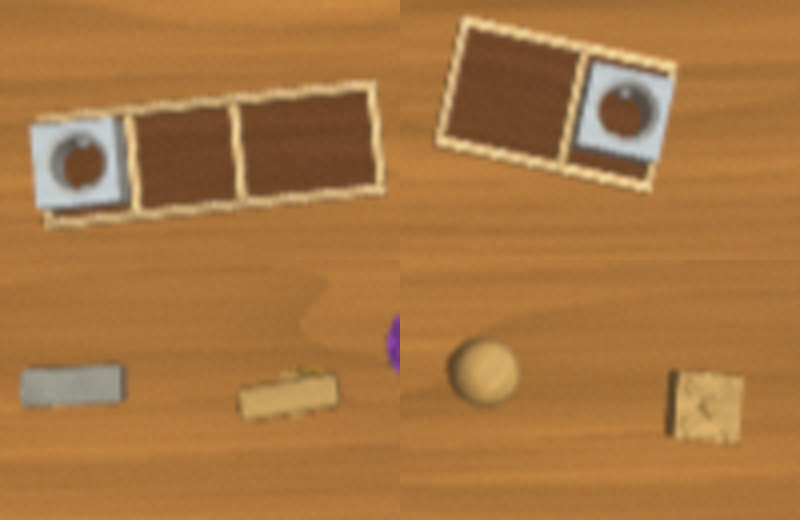

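The crop shows both sockets (metal tops with open bores), the dark compartments and the loose pieces clearly enough to mask by colour.

```bash
cat > m.py <<'E'
from h import *
c=read_camera("top"); im=cv2.cvtColor(c["image"],cv2.COLOR_RGB2BGR)
up=4; big=cv2.resize(im,None,fx=up,fy=up,interpolation=cv2.INTER_CUBIC)
hsv=cv2.cvtColor(big,cv2.COLOR_BGR2HSV); H,S,V=cv2.split(hsv)
for n,p in dict(bench=(300,215),stone=(203,257),tee=(257,259),dome=(391,242),block=(447,250),ros=(330,243),metal=(210,185),floor=(246,190)).items(): print(n,hsv[p[1]*4+2,p[0]*4+2])
def comp(mask,box,name,z):
    x0,y0,x1,y1=[k*up for k in box]; m=np.zeros_like(mask); m[y0:y1,x0:x1]=mask[y0:y1,x0:x1]
    m=cv2.morphologyEx(m,cv2.MORPH_OPEN,np.ones((3,3)))
    cs,_=cv2.findContours(m,cv2.RETR_EXTERNAL,cv2.CHAIN_APPROX_NONE)
    for k in sorted(cs,key=cv2.contourArea)[::-1][:3]:
        if cv2.contourArea(k)<300: continue
        b=cv2.boxPoints(cv2.minAreaRect(k)); b=(b+.5)/up-.5
        w=np.array([ray(c,*p,z)[:2] for p in b]); e1,e2=w[1]-w[0],w[2]-w[1]
        L=e1 if np.hypot(*e1)>np.hypot(*e2) else e2
        print(name,"ctr",w.mean(0).round(4),"sz",np.hypot(*e1).round(4),np.hypot(*e2).round(4),"longdir",np.degrees(np.arctan2(L[1],L[0])).round(1)%180,"area",cv2.contourArea(k)/16)
u8=lambda b:(b*255).astype(np.uint8)
E
cat > m1.py <<'E'
from m import *
met=u8((S<70)&(V>110)); comp(met,(200,165,240,212),"LsockTop",.042); comp(met,(375,155,415,200),"SsockTop",.042)
comp(u8((S<70)&(V>90)),(180,245,225,270),"stone",.018)
dk=u8(V<120); comp(dk,(228,165,305,212),"Lcomp",.006); comp(dk,(345,150,384,200),"Scomp",.006)
pale=u8((S<155)&(V>140))
comp(pale,(240,245,275,270),"tee",.074);comp(pale,(375,228,405,255),"dome",.055);comp(pale,(432,238,462,265),"block",.02);comp(pale,(316,230,344,256),"ros",.018)
E
python3 m1.py
```

```text
bench [ 15 167 179]
stone [ 30  24 147]
tee [ 18 132 199]
dome [ 18 132 208]
block [ 18 137 194]
ros [ 19 137 193]
metal [ 86   9 206]
floor [ 14 162 110]
LsockTop ctr [0.5988 0.2554] sz 0.0596 0.056 longdir 95.0 area 504.21875
SsockTop ctr [ 0.6228 -0.1865] sz 0.0562 0.0545 longdir 166.0 area 457.21875
stone ctr [0.4353 0.305 ] sz 0.0646 0.0226 longdir 91.4 area 213.6875
Lcomp ctr [0.6122 0.1173] sz 0.0827 0.0595 longdir 95.0 area 670.4375
Lcomp ctr [0.6054 0.1964] sz 0.0603 0.0596 longdir 94.5 area 483.78125
Scomp ctr [ 0.64   -0.1213] sz 0.0703 0.0729 longdir 76.5 area 695.5
tee ctr [0.4315 0.1581] sz 0.0616 0.0274 longdir 91.6 area 223.15625
dome ctr [ 0.4614 -0.17  ] sz 0.0378 0.0382 longdir 43.599999999999994 area 189.125
block ctr [ 0.4351 -0.3142] sz 0.0454 0.0429 longdir 173.2 area 282.53125
ros ctr [ 0.4634 -0.0173] sz 0.0542 0.0549 longdir 2.3000000000000114 area 359.375
```

```bash
cat > go.py <<'E'
import sys
from h import *
from scipy.spatial.transform import Rotation as Ro
s=get_state(); w,x,y,z=s["orientation"]; R=Ro.from_quat([x,y,z,w]).as_matrix()
print("t",round(s["clock"],2),"tcp",s["tcp_pos"].round(4),"jaw",np.degrees(np.arctan2(R[1,1],R[0,1])).round(1),"tilt",np.degrees(np.arccos(-R[2,2])).round(2),"j6",s["joint_pos"][5].round(2),"gap",round(s["finger_gap"],4),"F",s["wrist_force"].round(1))
if len(sys.argv)>4:
    tx,ty,tz,j=map(float,sys.argv[1:5])
    d=R.T@(np.array([tx,ty,tz])-s["tcp_pos"])/.04
    a=np.degrees(np.arctan2(R[1,1],R[0,1])); dj=(j-a+90)%180-90
    print("travel",d.round(3),"turn",round(-np.radians(dj),3),"mm",(np.linalg.norm(d)*40).round())
E
cat > m2.py <<'E'
from m import *
comp(u8((S<142)&(V>165)),(240,245,275,270),"tee",.074)
for n,b in dict(L=(200,165,240,212),S=(375,155,415,200)).items():
    x0,y0,x1,y1=[k*4 for k in b]; m=np.zeros_like(S); m[y0:y1,x0:x1]=u8((S<70)&(V>165))[y0:y1,x0:x1]
    cs,h=cv2.findContours(m,cv2.RETR_CCOMP,cv2.CHAIN_APPROX_NONE)
    for k,hh in zip(cs,h[0]):
        if cv2.contourArea(k)<300: continue
        if hh[3]>=0: (u,v),ax,_=cv2.fitEllipse(k)
        else: (u,v),ax,_=cv2.minAreaRect(k)
        print(n,"hole" if hh[3]>=0 else "outer",ray(c,(u+.5)/4-.5,(v+.5)/4-.5,.042).round(4),np.array(ax)/4)
E
python3 m2.py; python3 go.py .4353 .305 .1 1.4
```

```text
bench [ 16 165 179]
stone [ 28  27 151]
tee [ 18 129 201]
dome [ 18 131 210]
block [ 18 137 193]
ros [ 19 137 193]
metal [ 90  10 206]
floor [ 13 168 108]
tee ctr [0.4297 0.1581] sz 0.0577 0.0196 longdir 96.9 area 165.09375
L outer [0.5988 0.2587 0.042 ] [21.99032402 21.11966324]
L hole [0.5997 0.2562 0.042 ] [14.73256207 15.3000679 ]
S outer [ 0.6227 -0.1876  0.042 ] [20.8125515  21.85813904]
S hole [ 0.6235 -0.1887  0.042 ] [15.29449177 15.64018631]
t 0.2 tcp [0.1692 0.5493 0.2307] jaw 72.9 tilt 0.06 j6 1.43 gap 0.0854 F [0.1 0.5 0.2]
travel [-8.157 -3.874  3.272] turn 1.248 mm 384.0
```

```bash
R='{"travel":[[-4.1,-1.9,1.2],[-4.1,-1.9,1.2],[-4.1,-1.9,1.2],[-4.1,-1.9,1.2],[-4.1,-1.9,1.2]],"turn":[0.62,0.62,0.62,0.62,0.62]}'
python3 -m crank '{"travel":[[-4.1,-1.9,1.2],[-4.1,-1.9,1.2],[-4.1,-1.9,1.2],[-4.1,-1.9,1.2],[-4.1,-1.9,1.2]],"turn":[0.62,0.62,0.62,0.62,0.62]}' 60 60; python3 go.py .4353 .305 .07 1.4
```

```text
clock: 0.62
tcp_pos: [0.3055, 0.4255, 0.1818]
orientation: [0.0, 0.447, 0.894, -0.001]
wrist_force: [-1.1, -0.9, 0.0]
finger_gap: 0.0598
t 0.62 tcp [0.3055 0.4255 0.1818] jaw 36.9 tilt 0.13 j6 1.72 gap 0.0598 F [-1.1 -0.9  0. ]
travel [-4.354  0.794  2.801] turn 0.619 mm 209.0
```

```bash

python3 -m crank '{"travel":[[-4.35,0.8,2.8],[-4.35,0.8,2.8],[-4.35,0.8,2.8],[-4.35,0.8,2.8],[-4.35,0.8,2.8]],"turn":[0.62,0.62,0.62,0.62,0.62]}' >/dev/null; python3 -m crank '{"travel":[[0,0,0],[0,0,0]],"turn":[0,0]}'>/dev/null;  python3 go.py .4353 .305 .008 1.4
```

```text
t 1.2 tcp [0.4341 0.3083 0.0702] jaw 1.6 tilt 0.2 j6 2.01 gap 0.06 F [-0.2 -0.5 -0.1]
travel [-0.082  0.033  1.555] turn 0.004 mm 62.0
```

```bash

python3 -m crank '{"travel":[[-0.08,0.03,0.5],[-0.08,0.03,1.0],[-0.08,0.03,1.55],[-0.08,0.03,1.55],[-0.08,0.03,1.55]],"turn":[0,0,0,0,0]}' | tail -3; python3 -m crank '{"travel":[[0,0,0],[0,0,0],[0,0,0],[0,0,0],[0,0,0]],"turn":[0,0,0,0,0]}' 10 60;python3 -m crank '{"travel":[[0,0,0],[0,0,-1],[0,0,-1.5],[0,0,-1.5],[0,0,-1.5]],"turn":[0,0,0,0,0]}';  python3 go.py .6122 .1173 .06 5
```

```text
orientation: [-0.0, 0.695, 0.719, -0.001]
wrist_force: [0.9, 0.7, 0.5]
finger_gap: 0.0599
clock: 2.03
tcp_pos: [0.4363, 0.3081, 0.0117]
orientation: [0.0, 0.696, 0.718, 0.002]
wrist_force: [-0.8, -0.1, 5.8]
finger_gap: 0.0221
clock: 2.45
tcp_pos: [0.4368, 0.308, 0.072]
orientation: [0.001, 0.696, 0.718, 0.002]
wrist_force: [-0.9, -0.2, -0.9]
finger_gap: 0.0213
t 2.45 tcp [0.4368 0.308  0.072 ] jaw 1.8 tilt 0.27 j6 2.0 gap 0.0213 F [-0.9 -0.2 -0.9]
travel [-4.908  4.227  0.307] turn -0.055 mm 259.0
```

```bash

python3 -m crank '{"travel":[[-1,0.84,0],[-2,1.7,0],[-3,2.5,0],[-4,3.4,0],[-4.3,3.7,0]],"turn":[-0.055,-0.055,-0.055,-0.055,-0.055]}' >/dev/null; python3 -m crank '{"travel":[[-0.6,0.5,0],[-0.6,0.5,0],[-0.6,0.5,0],[-0.6,0.5,0]],"turn":[0,0,0,0]}'; python3 go.py .6122 .1195 .018 5
python3 - <<'E'
from h import *
c=read_camera("side"); cv2.imwrite("pics/s1.png",cv2.resize(c["image"][120:320,200:500,::-1],None,fx=2.4,fy=2.4))
E
```

```text
clock: 3.2
tcp_pos: [0.5964, 0.1312, 0.0685]
orientation: [-0.001, 0.676, 0.737, -0.001]
wrist_force: [-0.3, 0.3, -1.1]
finger_gap: 0.0218
t 3.2 tcp [0.5964 0.1312 0.0685] jaw 5.0 tilt 0.18 j6 1.57 gap 0.0218 F [-0.3  0.3 -1.1]
travel [-0.326  0.373  1.261] turn -0.001 mm 54.0
```

View pics/s1.png

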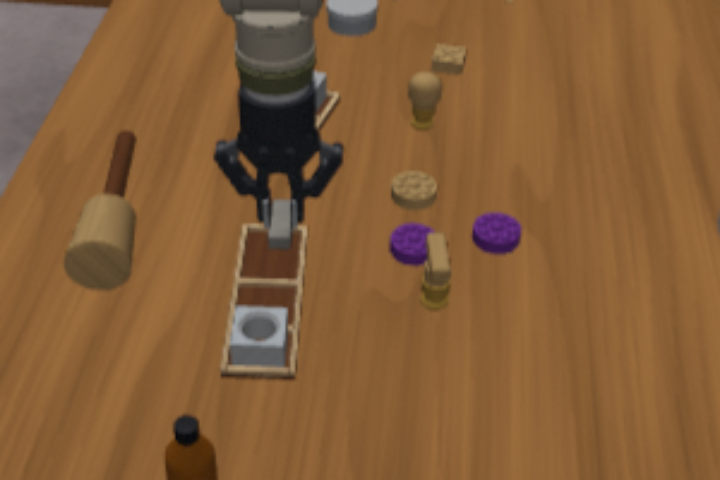

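The stone is held level between the fingers at (280,225), above the end compartment. Next I lower it.

```bash

python3 -m crank '{"travel":[[-0.33,0.37,0],[-0.33,0.37,0.5],[-0.33,0.37,0.9],[-0.33,0.37,0.9],[-0.33,0.37,0.9]],"turn":[0,0,0,0,0]}' ; python3 go.py .6122 .1195 .018 5
```

```text
clock: 3.67
tcp_pos: [0.6114, 0.1206, 0.0329]
orientation: [-0.001, 0.675, 0.738, -0.001]
wrist_force: [-0.3, 0.5, -0.5]
finger_gap: 0.0216
t 3.67 tcp [0.6114 0.1206 0.0329] jaw 5.1 tilt 0.21 j6 1.55 gap 0.0216 F [-0.3  0.5 -0.5]
travel [-0.03   0.019  0.372] turn 0.002 mm 15.0
```

```bash

python3 -m crank '{"travel":[[0,0,0.2],[0,0,0.35],[0,0,0.35],[0,0,0.35],[0,0,0.35]],"turn":[0,0,0,0,0]}' ; python3 -m crank '{"travel":[[0,0,0],[0,0,0],[0,0,0]],"turn":[0,0,0]}' 45;  python3 -m crank '{"travel":[[0,0,-0.8],[0,0,-1.6],[0,0,-2.0],[0,0,-2.0]],"turn":[0,0,0,0]}' 75|tail -2; python3 go.py .4297 .158 .11 97
```

```text
clock: 4.08
tcp_pos: [0.6139, 0.1195, 0.0202]
orientation: [0.0, 0.676, 0.737, 0.0]
wrist_force: [0.4, 0.3, -0.6]
finger_gap: 0.022
clock: 4.33
tcp_pos: [0.6142, 0.1193, 0.0203]
orientation: [0.0, 0.676, 0.737, 0.0]
wrist_force: [0.2, 0.8, -0.1]
finger_gap: 0.0451
wrist_force: [0.3, -0.4, 0.0]
finger_gap: 0.0751
t 4.67 tcp [0.617  0.1196 0.1051] jaw 5.0 tilt 0.5 j6 1.55 gap 0.0751 F [ 0.3 -0.4  0. ]
travel [ 1.363 -4.58  -0.162] turn 1.536 mm 191.0
```

```bash

python3 -m crank '{"travel":[[0.7,-2.3,-0.2],[0.7,-2.3,-0.2],[0.7,-2.3,-0.2],[0.7,-2.3,-0.2],[0.7,-2.3,-0.2]],"turn":[-0.62,-0.62,-0.62,-0.62,-0.62]}' >/dev/null; python3 -m crank '{"travel":[[0,0,0],[0,0,0],[0,0,0],[0,0,0],[0,0,0]],"turn":[-0.62,-0.62,-0.62,-0.62,-0.62]}' >/dev/null; python3 go.py .4297 .158 .11 97
```

```text
t 5.5 tcp [0.5192 0.1392 0.1072] jaw 76.4 tilt 0.04 j6 0.35 gap 0.0749 F [-0.9 -0.5 -0. ]
travel [ 2.286 -0.071 -0.068] turn -0.36 mm 92.0
```

```bash

python3 -m crank '{"travel":[[0.8,0,-0.2],[1.6,0,-0.2],[2.28,-0.07,-0.1],[2.28,-0.07,-0.1],[2.28,-0.07,-0.1]],"turn":[-0.36,-0.36,-0.36,-0.36,-0.36]}' 80 >/dev/null; python3 -m crank '{"travel":[[0,0,0],[0,0,0]],"turn":[0,0]}' >/dev/null; python3 go.py .4297 .158 .06 97
python3 - <<'E'
from h import *
c=read_camera("side"); 
for z in(.064,.0):print(proj(c,[.4297,.158,z]),proj(c,[.4297,.158,z]))
cv2.imwrite("pics/s2.png",cv2.resize(c["image"][130:290,280:480,::-1],None,fx=3,fy=3))
E
```

```text
t 6.08 tcp [0.4318 0.1586 0.1121] jaw 96.6 tilt 0.09 j6 0.06 gap 0.0802 F [ 0.3 -0.4  0.1]
travel [ 0.057 -0.008  1.301] turn -0.007 mm 52.0
[382.52723573 226.46378391] [382.52723573 226.46378391]
[380.8971103  245.19669935] [380.8971103  245.19669935]
```

View pics/s2.png

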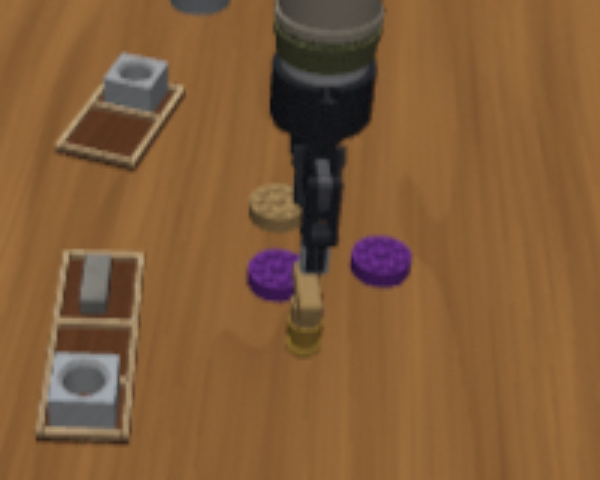

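The stone lies in the end compartment at (95,283). The gripper is lined up over the T-handle, whose bar is at (308,290) as predicted. Next: descend and grip the bar ends.

```bash

python3 -m crank '{"travel":[[0.06,0,0.6],[0.06,0,1.2],[0.06,0,1.75],[0.06,0,1.75],[0.06,0,1.75]],"turn":[0,0,0,0,0]}' >/dev/null; python3 -m crank '{"travel":[[0,0,0],[0,0,0],[0,0,0],[0,0,0],[0,0,0]],"turn":[0,0,0,0,0]}' 45 60; python3 go.py .6231 -.1882 .15 76
```

```text
clock: 6.97
tcp_pos: [0.43, 0.1586, 0.0436]
orientation: [0.002, -0.058, 0.998, 0.0]
wrist_force: [0.4, 0.9, 7.0]
finger_gap: 0.0591
t 6.97 tcp [0.43   0.1586 0.0436] jaw 96.7 tilt 0.24 j6 0.06 gap 0.0591 F [0.4 0.9 7. ]
travel [-3.8   -9.171 -2.646] turn 0.361 mm 411.0
```

```bash

python3 -m crank '{"travel":[[0,0,-0.5],[0,0,-1.2],[0,-0.4,-2.1],[-0.5,-1.2,-2.1],[-0.9,-2.2,-2.1]],"turn":[0,0,0,0,0]}' ; python3 -m crank '{"travel":[[-0.4,-0.9,0],[-0.8,-1.8,0],[-1.2,-2.8,0],[-1.5,-3.8,0],[-1.9,-4.7,0]],"turn":[0,0,0,0.1,0.2]}' >/dev/null; python3 go.py .6231 -.1882 .13 76
```

```text
clock: 7.38
tcp_pos: [0.4758, 0.0769, 0.1292]
orientation: [0.003, -0.06, 0.998, 0.0]
wrist_force: [1.3, 0.5, -1.4]
finger_gap: 0.0588
t 7.8 tcp [ 0.5708 -0.1037  0.1262] jaw 84.9 tilt 0.0 j6 -0.23 gap 0.0587 F [ 1.   0.2 -0.5]
travel [-1.491 -1.988 -0.094] turn 0.155 mm 99.0
```

```bash

python3 -m crank '{"travel":[[-0.7,-0.9,0],[-1.2,-1.6,0],[-1.5,-1.97,0],[-1.5,-1.97,0],[-1.5,-1.97,0]],"turn":[0.05,0.155,0.155,0.155,0.155]}' >/dev/null; python3 -m crank '{"travel":[[0,0,0],[0,0,0],[0,0,0]],"turn":[0,0,0]}' >/dev/null; python3 go.py .6231 -.1882 .1 76
python3 - <<'E'
from h import *
c=read_camera("side"); o=[]
print(proj(c,[.6231,-.1882,.042]))
a=cv2.resize(c["image"][80:210,260:400,::-1],None,fx=3,fy=3)
c=read_camera("top"); b=cv2.resize(c["image"][110:240,320:460,::-1],None,fx=3,fy=3)
cv2.imwrite("pics/s3.png",np.hstack([a,b]))
E
```

```text
t 8.47 tcp [ 0.6233 -0.1838  0.1262] jaw 76.4 tilt 0.03 j6 -0.17 gap 0.059 F [ 0.1  0.3 -0.8]
travel [-0.021 -0.109  0.654] turn 0.007 mm 27.0
[325.42669899 152.67376502]
```

View pics/s3.png

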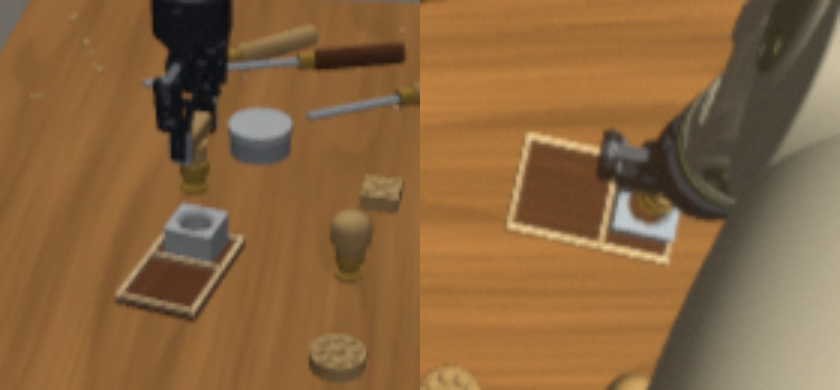

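The handle is held upright with its foot bottom at about (193,187) in the side crop, and the bore at (197,222) is directly below. Next I check the relative offset.

```bash
python3 - <<'E'
from h import *
c=read_camera("side")
print(ray(c,260+193.5/3,80+187/3,.0825),ray(c,260+197/3,80+222/3,.042))
hsv=cv2.cvtColor(c["image"],cv2.COLOR_RGB2HSV)
# foot rows
g=hsv[125:148,310:340]
m=((g[...,0]<30)&(g[...,1]>150)&(g[...,2]<200)).astype(int)
for r in range(23): print(125+r,''.join('#' if k else '.' for k in m[r]))
E
```

```text
[ 0.624732   -0.18326254  0.0825    ] [ 0.62124957 -0.1807878   0.042     ]
125 ######.............#######....
126 ######.............#######....
127 ######.............#######....
128 ######.............#######....
129 ######.............#######....
130 ######.............#######....
131 ######.............#######....
132 #####..............########...
133 ######.............#########..
134 #######...........############
135 #########.......##############
136 ##############################
137 ##############################
138 ##############################
139 ##############################
140 ##############################
141 ##############################
142 ##############################
143 ##############################
144 ##############################
145 ##############################
146 ##############################
147 ##########....################
```

```bash
python3 - <<'E'
from h import *
c=read_camera("side"); im=cv2.imread("pics/side0.png")
for n,(x0,y0,x1,y1),X in (("S",(310,140,345,172),(.6231,-.1882,.042)),("L",(285,240,330,280),(.5996,.2585,.042))):
    g=cv2.resize(im[y0:y1,x0:x1],None,fx=8,fy=8,interpolation=2)
    q=lambda u,v,z:ray(c,x0+(u+.5)/8-.5,y0+(v+.5)/8-.5,z).round(4)
    V=cv2.cvtColor(g,cv2.COLOR_BGR2HSV); m=((V[...,1]<70)&(V[...,2]>185)).astype(np.uint8)*255
    cv2.imwrite(f"pics/sock{n}.png",np.hstack([g,cv2.cvtColor(m,8)]))
    cs,h=cv2.findContours(m,cv2.RETR_CCOMP,1)
    for k,hh in zip(cs,h[0]):
        if cv2.contourArea(k)<800: continue
        if hh[3]>=0:
            (u,v),a,_=cv2.fitEllipse(k); print(n,"hole",q(u,v,.042),np.array(a)/8)
        else:
            (u,v),a,t=cv2.minAreaRect(k); print(n,"outer",q(u,v,.042),np.array(a)/8,t)
    print("pred px",proj(c,X))
a=cv2.imread("pics/sockS.png");b=cv2.imread("pics/sockL.png");H=max(a.shape[0],b.shape[0])
P=lambda i:cv2.copyMakeBorder(i,0,H-i.shape[0],0,800-i.shape[1],0)
cv2.imwrite("pics/socks.png",np.vstack([P(a),P(b)])[:600])
E
```

```text
Traceback (most recent call last):
TypeError: 'NoneType' object is not subscriptable
```

```bash
python3 - <<'E'
from h import *
c=read_camera("side"); im=cv2.imread("pics/side0.png")
o=[]
for n,(x0,y0,x1,y1),X in (("S",(310,140,345,172),(.6231,-.1882,.042)),("L",(287,243,327,280),(.5996,.2585,.042))):
    g=cv2.resize(im[y0:y1,x0:x1],None,fx=8,fy=8,interpolation=2)
    V=cv2.cvtColor(g,cv2.COLOR_BGR2HSV); p=proj(c,X)
    o.append(cv2.copyMakeBorder(cv2.drawMarker(g,tuple(int((p[i]-(x0,y0)[i]+.5)*8) for i in(0,1)),(0,0,255),0,16),0,300-g.shape[0],0,330-g.shape[1],0))
    lo=V[...,1]<70; print(np.percentile(V[...,2][lo],[10,50,90,98]))
    m=(lo&(V[...,2]>np.percentile(V[...,2][lo],98)*.88)).astype(np.uint8)*255
    cs,h=cv2.findContours(m,cv2.RETR_CCOMP,1)
    for k,hh in zip(cs,h[0]):
        if cv2.contourArea(k)<800: continue
        (u,v),a,t=cv2.fitEllipse(k) if hh[3]>=0 else cv2.minAreaRect(k)
        print(n,hh[3]>=0,ray(c,x0+(u+.5)/8-.5,y0+(v+.5)/8-.5,.042).round(4),np.array(a)/8,"px",x0+u/8,y0+v/8,"pred",p)
cv2.imwrite("pics/socks.png",np.hstack(o))
E
```

```text
[ 76.  93. 151. 160.]
S False [ 0.6083 -0.1833  0.042 ] [ 8.02427959 10.59362984] px 330.34375 154.28125 pred [325.42669899 152.67376502]
S False [ 0.6389 -0.1913  0.042 ] [ 6.37608576 12.69373512] px 321.0272331237793 152.2279510498047 pred [325.42669899 152.67376502]
[ 88. 107. 168. 172.]
L False [0.6007 0.2598 0.042 ] [22.92159462 15.29025936] px 307.5603332519531 255.88182258605957 pred [307.6772688  255.11208407]
```

View pics/socks.png

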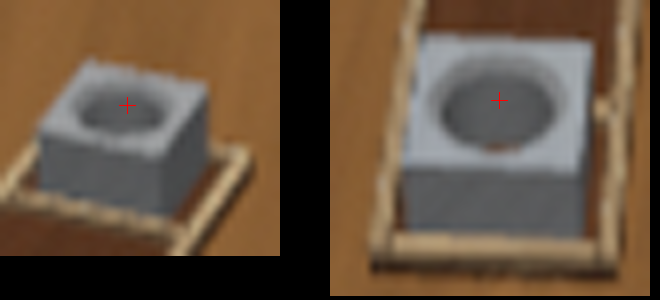

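The predicted socket centres (red crosses) sit within about 1 px of both bores in the side view, so the estimates are sound. Next: descend.

```bash

python3 -m crank '{"travel":[[-0.02,-0.11,0],[-0.02,-0.11,0.3],[-0.02,-0.11,0.6],[-0.02,-0.11,0.7],[-0.02,-0.11,0.7]],"turn":[0,0,0,0,0]}' >/dev/null; python3 -m crank '{"travel":[[0,0,0],[0,0,0],[0,0,0]],"turn":[0,0,0]}' >/dev/null; python3 go.py .6231 -.1882 .065 76
```

```text
t 9.38 tcp [ 0.6241 -0.1899  0.0987] jaw 76.3 tilt 0.07 j6 -0.18 gap 0.0588 F [-0.7  0.5 -0.6]
travel [0.034 0.035 0.842] turn 0.005 mm 34.0
```

```bash

python3 -m crank '{"travel":[[0.03,0.03,0.2],[0.03,0.03,0.4],[0.03,0.03,0.6],[0.03,0.03,0.8],[0.03,0.03,0.8]],"turn":[0,0,0,0,0]}'; python3 go.py .6231 -.1882 .0496 76
```

```text
clock: 9.8
tcp_pos: [0.6219, -0.1877, 0.0635]
orientation: [-0.001, 0.119, 0.993, 0.0]
wrist_force: [-0.7, -0.9, -0.3]
finger_gap: 0.0589
t 9.8 tcp [ 0.6219 -0.1877  0.0635] jaw 76.3 tilt 0.14 j6 -0.18 gap 0.0589 F [-0.7 -0.9 -0.3]
travel [-0.034 -0.006  0.346] turn 0.006 mm 14.0
```

```bash

python3 -m crank '{"travel":[[0,0,0.08],[0,0,0.16],[0,0,0.24],[0,0,0.32],[0,0,0.4]],"turn":[0,0,0,0,0]}';python3 -m crank '{"travel":[[0,0,0],[0,0,0],[0,0,0]],"turn":[0,0,0]}'; python3 go.py
```

```text
clock: 10.22
tcp_pos: [0.6223, -0.1881, 0.0498]
orientation: [-0.0, 0.119, 0.993, 0.0]
wrist_force: [0.9, -0.2, -0.8]
finger_gap: 0.0591
clock: 10.47
tcp_pos: [0.6228, -0.1882, 0.0496]
orientation: [0.0, 0.119, 0.993, 0.0]
wrist_force: [0.2, -0.2, -1.3]
finger_gap: 0.0593
t 10.47 tcp [ 0.6228 -0.1882  0.0496] jaw 76.3 tilt 0.01 j6 -0.18 gap 0.0593 F [ 0.2 -0.2 -1.3]
```

```bash

python3 -m crank '{"travel":[[0,0,0.05],[0,0,0.1],[0,0,0.15],[0,0,0.15]],"turn":[0,0,0,0]}'; python3 go.py
python3 - <<'E'
from h import *
c=read_camera("side"); 
cv2.imwrite("pics/s4.png",cv2.resize(c["image"][110:190,280:400,::-1],None,fx=5,fy=5,interpolation=2))
E
```

```text
clock: 10.8
tcp_pos: [0.6238, -0.1885, 0.0495]
orientation: [0.002, 0.119, 0.993, -0.001]
wrist_force: [-9.4, 3.4, 28.7]
finger_gap: 0.0587
t 10.8 tcp [ 0.6238 -0.1885  0.0495] jaw 76.3 tilt 0.27 j6 -0.18 gap 0.0587 F [-9.4  3.4 28.7]
```

View pics/s4.png

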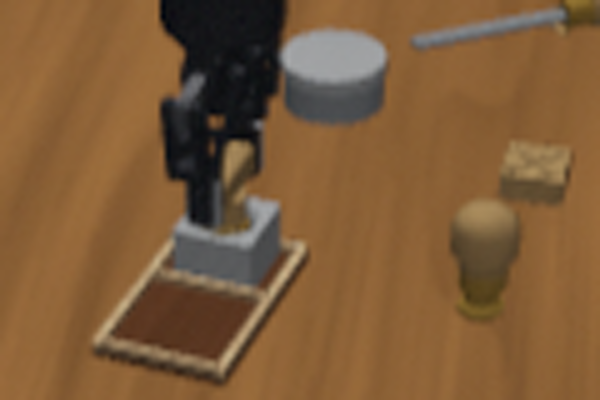

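The T-handle is home: it stopped on the floor at the expected height with 29 N reaction, and the foot sits down in the socket at (235,215). Release, and go to the domed handle.

```bash

python3 -m crank '{"travel":[[0,0,-0.12],[0,0,-0.12],[0,0,-0.12],[0,0,-0.12],[0,0,-0.12]],"turn":[0,0,0,0,0]}' 82 ;python3 -m crank '{"travel":[[0,0,-0.3],[0,0,-0.8],[0,0,-1.5],[0,0,-2.2],[0,0,-2.2]],"turn":[0,0,0,0,0]}'; python3 go.py .4614 -.17 .13 5
```

```text
clock: 11.27
tcp_pos: [0.6224, -0.188, 0.0477]
orientation: [-0.001, 0.119, 0.993, 0.0]
wrist_force: [0.4, 0.0, 0.6]
finger_gap: 0.0821
clock: 11.68
tcp_pos: [0.6258, -0.1895, 0.1436]
orientation: [0.005, 0.119, 0.993, -0.001]
wrist_force: [0.8, -1.1, 1.2]
finger_gap: 0.0814
t 11.68 tcp [ 0.6258 -0.1895  0.1436] jaw 76.3 tilt 0.55 j6 -0.18 gap 0.0814 F [ 0.8 -1.1  1.2]
travel [ 4.113 -0.498  0.301] turn 1.245 mm 166.0
```

```bash

python3 -m crank '{"travel":[[1,0,0],[2,-0.2,0],[3,-0.3,0],[3.9,-0.45,0],[3.9,-0.45,0]],"turn":[0.62,0.62,0.62,0.62,0.62]}' >/dev/null;python3 -m crank '{"travel":[[0,0,0],[0,0,0],[0,0,0],[0,0,0],[0,0,0]],"turn":[0.62,0.62,0.62,0.62,0.62]}' 75 >/dev/null; python3 go.py .4614 -.17 .1 5
python3 - <<'E'
from h import *
c=read_camera("top"); a=c["image"][190:290,340:460,::-1]
d=read_camera("side"); b=d["image"][110:210,320:440,::-1]
print(proj(d,[.4614,-.17,.055]),proj(c,[.4614,-.17,.055]))
cv2.imwrite("pics/s5.png",np.hstack([cv2.resize(x,None,fx=3.3,fy=3.3,interpolation=2) for x in(a,b)]))
E
```

```text
t 12.52 tcp [ 0.4669 -0.1688  0.137 ] jaw 4.9 tilt 0.02 j6 0.98 gap 0.0751 F [-0.3 -0.8 -0.5]
travel [-0.018 -0.139  0.925] turn -0.002 mm 37.0
[377.28098907 155.92400764] [392.23951268 242.62159039]
```

View pics/s5.png

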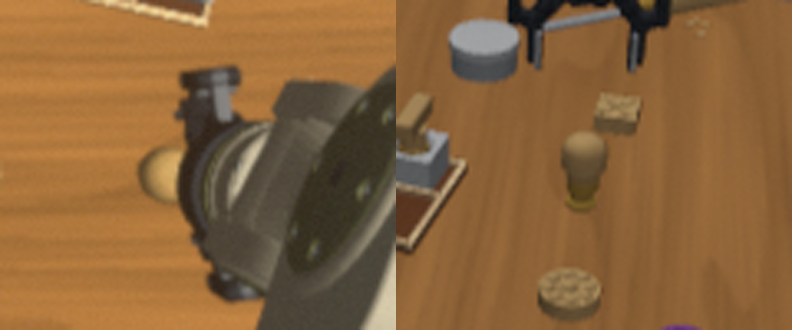

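The T-handle sits home at (415,125). The domed handle at (583,158) is centred below the open fingers, whose midpoint is at column 585. Next: descend and grip.

```bash

python3 -m crank '{"travel":[[0,-0.14,0.7],[0,-0.14,1.4],[0,-0.14,2.0],[0,-0.14,2.45],[0,-0.14,2.45]],"turn":[0,0,0,0,0]}' >/dev/null;python3 -m crank '{"travel":[[0,0,0],[0,0,0]],"turn":[0,0]}' ;python3 -m crank '{"travel":[[0,0,0],[0,0,0],[0,0,0],[0,0,0],[0,0,0]],"turn":[0,0,0,0,0]}' 30 60; python3 go.py .5996 .2585 .13 5
```

```text
clock: 13.2
tcp_pos: [0.462, -0.1696, 0.0397]
orientation: [0.001, 0.673, 0.739, 0.0]
wrist_force: [-0.1, -0.4, 0.2]
finger_gap: 0.0749
clock: 13.62
tcp_pos: [0.4622, -0.1698, 0.0402]
orientation: [0.001, 0.674, 0.739, 0.0]
wrist_force: [-1.5, -0.1, 6.4]
finger_gap: 0.0402
t 13.62 tcp [ 0.4622 -0.1698  0.0402] jaw 5.3 tilt 0.15 j6 0.96 gap 0.0402 F [-1.5 -0.1  6.4]
travel [10.342  4.413 -2.252] turn 0.005 mm 459.0
```

```bash

python3 -m crank '{"travel":[[0,0,-0.5],[0,0,-1.3],[0.5,0,-2.1],[1.4,0.5,-2.2],[2.3,1,-2.2]],"turn":[0,0,0,0,0]}' ; python3 -m crank '{"travel":[[0.9,0.4,0],[1.8,0.8,0],[2.7,1.2,0],[3.6,1.6,0],[4.5,2,0]],"turn":[0,0,0,0,0]}' >/dev/null; python3 go.py .5996 .2585 .13 5
```

```text
clock: 14.03
tcp_pos: [0.4948, -0.0746, 0.1303]
orientation: [0.003, 0.675, 0.738, 0.001]
wrist_force: [0.9, 1.0, -0.3]
finger_gap: 0.0402
t 14.45 tcp [0.5562 0.1146 0.1273] jaw 5.3 tilt 0.06 j6 1.54 gap 0.0402 F [ 1.9 -1.1 -1.1]
travel [ 3.481  1.413 -0.066] turn 0.005 mm 150.0
```

```bash

python3 -m crank '{"travel":[[0.9,0.4,0],[1.8,0.8,0],[2.6,1.1,0],[3.1,1.3,0],[3.3,1.35,0]],"turn":[0,0,0,0,0]}' >/dev/null; python3 -m crank '{"travel":[[0,0,0],[0,0,0],[0,0,0],[0,0,0]],"turn":[0,0,0,0]}' >/dev/null; python3 go.py .5996 .2585 .095 5
python3 - <<'E'
from h import *
d=read_camera("side"); b=d["image"][170:300,230:380,::-1]
cv2.imwrite("pics/s6.png",cv2.resize(b,None,fx=4,fy=4,interpolation=2))
E
```

```text
t 15.2 tcp [0.5972 0.2474 0.1269] jaw 5.2 tilt 0.02 j6 1.75 gap 0.0396 F [ 0.2  0.1 -0.8]
travel [0.272 0.084 0.797] turn 0.003 mm 34.0
```

View pics/s6.png

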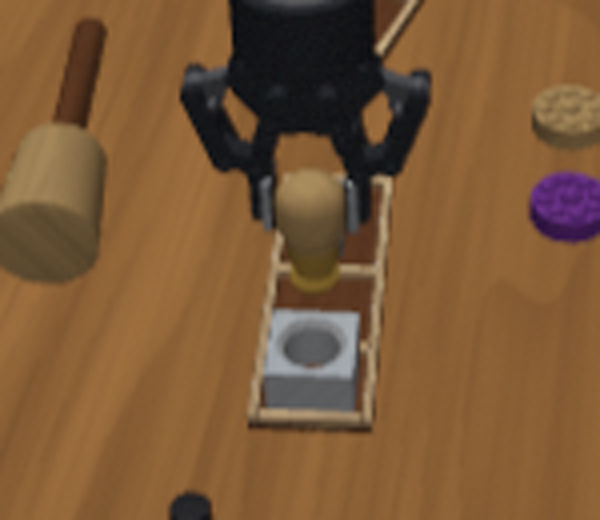

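The domed handle hangs upright with its foot at (316,283), just short of the bore at (313,347). I align it, then descend.

```bash
python3 - <<'E'
from h import *
c=read_camera("side"); print(proj(c,[.5972,.2474,.087]),230+316/4,170+284/4)
E
python3 -m crank '{"travel":[[0.27,0.08,0.2],[0.27,0.08,0.4],[0.27,0.08,0.6],[0.27,0.08,0.6],[0.27,0.08,0.6]],"turn":[0,0,0,0,0]}' >/dev/null; python3 -m crank '{"travel":[[0,0,0],[0,0,0],[0,0,0]],"turn":[0,0,0]}' >/dev/null; python3 go.py .5996 .2585 .06 5
```

```text
[308.8277734  238.15590673] 309.0 241.0
t 15.97 tcp [0.5999 0.2601 0.1031] jaw 5.3 tilt 0.04 j6 1.77 gap 0.0398 F [ 1.2 -0.4 -1. ]
travel [-0.039 -0.012  1.077] turn 0.005 mm 43.0
```

```bash

python3 -m crank '{"travel":[[-0.03,0,0.3],[-0.03,0,0.6],[-0.03,0,0.8],[-0.03,0,1.0],[-0.03,0,1.0]],"turn":[0,0,0,0,0]}'; python3 go.py .5996 .2585 .046 5
```

```text
clock: 16.38
tcp_pos: [0.5993, 0.2576, 0.0613]
orientation: [0.0, 0.674, 0.739, -0.001]
wrist_force: [0.5, -4.8, -3.3]
finger_gap: 0.0402
t 16.38 tcp [0.5993 0.2576 0.0613] jaw 5.2 tilt 0.15 j6 1.76 gap 0.0402 F [ 0.5 -4.8 -3.3]
travel [0.023 0.011 0.382] turn 0.004 mm 15.0
```

```bash

python3 -m crank '{"travel":[[0,0,0.09],[0,0,0.18],[0,0,0.27],[0,0,0.36],[0,0,0.45]],"turn":[0,0,0,0,0]}';python3 -m crank '{"travel":[[0,0,0.03],[0,0,0.06],[0,0,0.06],[0,0,0.06]],"turn":[0,0,0,0]}'; python3 go.py
```

```text
clock: 16.8
tcp_pos: [0.6001, 0.2565, 0.0475]
orientation: [0.002, 0.674, 0.738, -0.001]
wrist_force: [-11.3, -15.4, 35.6]
finger_gap: 0.0401
clock: 17.13
tcp_pos: [0.6, 0.256, 0.0461]
orientation: [0.002, 0.675, 0.738, -0.001]
wrist_force: [-7.7, -14.3, 20.4]
finger_gap: 0.0402
t 17.13 tcp [0.6    0.256  0.0461] jaw 5.2 tilt 0.29 j6 1.76 gap 0.0402 F [ -7.7 -14.3  20.4]
```

```bash

python3 -m crank '{"travel":[[-0.06,0,0.04],[-0.06,0,0.08],[-0.06,0,0.08]],"turn":[0,0,0]}';python3 -m crank '{"travel":[[0,0,-0.15],[0,0,-0.15],[0,0,-0.15],[0,0,-0.15]],"turn":[0,0,0,0]}' 65;python3 -m crank '{"travel":[[0,0,-0.5],[0,0,-1],[-1,0,-2],[-2,0,-2],[-2.5,0,-2]],"turn":[0,0,0,0,0]}'|tail -3; python3 go.py
python3 - <<'E'
from h import *
d=read_camera("side"); b=d["image"][190:290,270:350,::-1]; e=read_camera("top"); a=e["image"][155:230,185:270,::-1]
print(proj(d,[.6,.2575,.080]),proj(d,[.6,.2575,.092]))
f=lambda x:cv2.resize(x,(int(x.shape[1]*450/x.shape[0]),450),interpolation=2)
cv2.imwrite("pics/s7.png",np.hstack([f(b),f(a)])[:,:800])
E
```

```text
clock: 17.38
tcp_pos: [0.6002, 0.2557, 0.046]
orientation: [0.001, 0.674, 0.739, 0.001]
wrist_force: [-13.8, -10.2, 36.3]
finger_gap: 0.0405
clock: 17.72
tcp_pos: [0.6, 0.2569, 0.0447]
orientation: [-0.0, 0.674, 0.739, 0.0]
wrist_force: [0.3, -0.4, -0.9]
finger_gap: 0.0649
orientation: [0.001, 0.673, 0.739, 0.002]
wrist_force: [0.2, -0.1, 0.6]
finger_gap: 0.0652
t 18.13 tcp [0.611  0.1561 0.1272] jaw 5.4 tilt 0.25 j6 1.6 gap 0.0652 F [ 0.2 -0.1  0.6]
[306.98730658 243.21823223] [306.7928665  239.45490487]
```

View pics/s7.png

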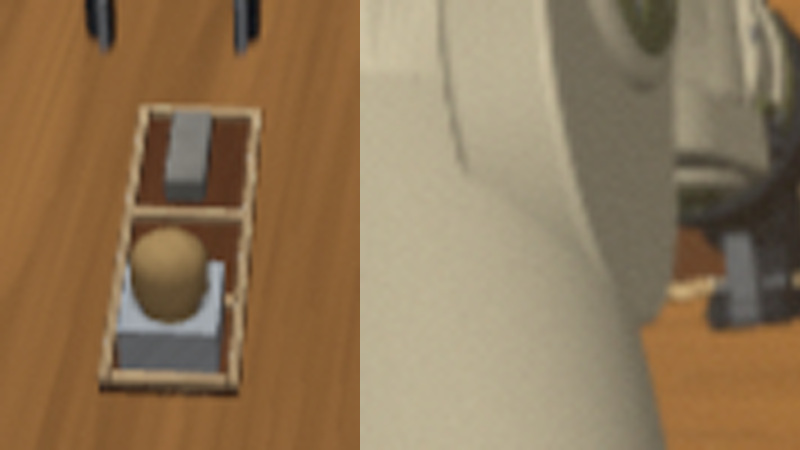

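The domed handle is fully down (no brass showing at (170,275)), and the stone is flat at (188,155). Next is the rosette.

```bash
python3 go.py .4634 -.0173 .07 -14;
python3 -m crank '{"travel":[[-0.9,-0.7,0],[-1.8,-1.4,0],[-2.7,-2.1,0.2],[-3.5,-2.9,0.5],[-4.2,-3.6,1]],"turn":[0.1,0.2,0.3,0.34,0.34]}' 78 >/dev/null; python3 -m crank '{"travel":[[0,0,0],[0,0,0]],"turn":[0,0]}' >/dev/null; python3 go.py .4634 -.0173 .05 -14
```

```text
t 18.23 tcp [0.6103 0.1532 0.1253] jaw 5.0 tilt 0.07 j6 1.6 gap 0.065 F [ 0.3 -0.   0. ]
travel [-3.926 -4.032  1.382] turn 0.332 mm 232.0
t 18.82 tcp [ 0.4898 -0.0099  0.0908] jaw -14.4 tilt 0.28 j6 1.64 gap 0.0781 F [-0.2  1.3  0.2]
travel [-0.343 -0.589  1.024] turn -0.006 mm 49.0
```

```bash

python3 -m crank '{"travel":[[-0.34,-0.58,0.5],[-0.34,-0.58,1],[-0.34,-0.58,1],[-0.34,-0.58,1],[-0.34,-0.58,1]],"turn":[0,0,0,0,0]}' >/dev/null; python3 go.py .4634 -.0173 .0055 -14
python3 - <<'E'
from h import *
d=read_camera("side"); b=d["image"][160:240,330:430,::-1]
cv2.imwrite("pics/s8.png",cv2.resize(b,None,fx=5,fy=5,interpolation=2))
E
```

```text
t 19.23 tcp [ 0.4689 -0.0165  0.0537] jaw -14.1 tilt 0.12 j6 1.61 gap 0.0783 F [ 0.8 -0.4  0.4]
travel [-0.054 -0.131  1.205] turn -0.002 mm 49.0
```

View pics/s8.png

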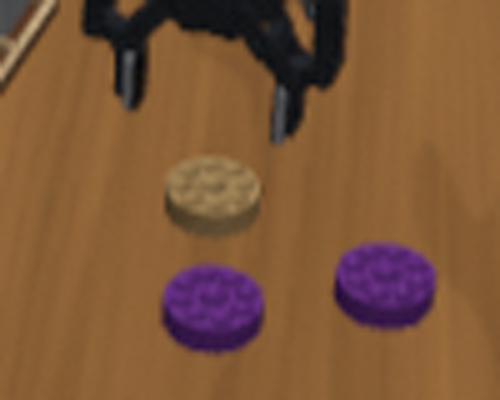

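The rosette at (212,195) lies between the open fingers at (130,80) and (285,110). Next: descend and grip.

```bash

python3 -m crank '{"travel":[[0,-0.1,0.4],[-0.05,-0.13,0.8],[-0.05,-0.13,1.2],[-0.05,-0.13,1.2],[-0.05,-0.13,1.2]],"turn":[0,0,0,0,0]}' >/dev/null;python3 -m crank '{"travel":[[0,0,0],[0,0,0],[0,0,0],[0,0,0],[0,0,0]],"turn":[0,0,0,0,0]}' 40 50;  python3 -m crank '{"travel":[[0,0,-0.4],[0,0,-1],[0,0,-1.4],[0,0,-1.4]],"turn":[0,0,0,0]}'; python3 go.py .640 -.1213 .06 -14
```

```text
clock: 20.12
tcp_pos: [0.4628, -0.0178, 0.0066]
orientation: [0.001, 0.789, 0.614, 0.001]
wrist_force: [-1.4, 0.3, 6.6]
finger_gap: 0.0517
clock: 20.45
tcp_pos: [0.4644, -0.0183, 0.0648]
orientation: [0.003, 0.789, 0.614, 0.002]
wrist_force: [0.5, 0.2, -0.8]
finger_gap: 0.0515
t 20.45 tcp [ 0.4644 -0.0183  0.0648] jaw -14.2 tilt 0.41 j6 1.61 gap 0.0515 F [ 0.5  0.2 -0.8]
travel [-1.421  4.886  0.154] turn -0.004 mm 204.0
```

```bash

python3 -m crank '{"travel":[[-0.28,0.95,0],[-0.56,1.9,0],[-0.84,2.85,0],[-1.12,3.8,0],[-1.42,4.85,0]],"turn":[0,0,0,0,0]}' >/dev/null; python3 -m crank '{"travel":[[0,0,0],[0,0,0],[0,0,0],[0,0,0]],"turn":[0,0,0,0]}' >/dev/null; python3 go.py .640 -.1213 .035 -14
```

```text
t 21.2 tcp [ 0.6324 -0.1185  0.0605] jaw -14.2 tilt 0.1 j6 1.51 gap 0.0515 F [-0.2 -0.1 -1.4]
travel [-0.02   0.203  0.636] turn -0.003 mm 27.0
```

```bash

python3 -m crank '{"travel":[[0,0.2,0.2],[0,0.2,0.4],[0,0.2,0.6],[0,0.2,0.6],[0,0.2,0.6]],"turn":[0,0,0,0,0]}' >/dev/null;  python3 go.py .640 -.1213 .014 -14
```

```text
t 21.62 tcp [ 0.6403 -0.1207  0.0357] jaw -14.2 tilt 0.14 j6 1.51 gap 0.0514 F [-0.   0.8 -0.3]
travel [-0.016 -0.003  0.543] turn -0.003 mm 22.0
```

```bash

python3 -m crank '{"travel":[[0,0,0.3],[0,0,0.55],[0,0,0.55],[0,0,0.55],[0,0,0.55]],"turn":[0,0,0,0,0]}'; python3 -m crank '{"travel":[[0,0,0],[0,0,0],[0,0,0]],"turn":[0,0,0]}' 75; python3 -m crank '{"travel":[[0,0,-0.8],[0,0,-1.6],[0,0,-2.2],[0,0,-2.4],[0,0,-2.4]],"turn":[0,0,0,0,0]}' | tail -2; python3 go.py .4351 -.3142 .07 -7
```

```text
clock: 22.03
tcp_pos: [0.641, -0.1211, 0.0143]
orientation: [-0.001, 0.789, 0.614, -0.0]
wrist_force: [0.7, 0.3, 0.3]
finger_gap: 0.0515
clock: 22.28
tcp_pos: [0.6416, -0.1213, 0.015]
orientation: [0.0, 0.789, 0.614, 0.0]
wrist_force: [-0.5, 0.7, -0.6]
finger_gap: 0.0749
wrist_force: [-0.2, -0.0, -0.2]
finger_gap: 0.0748
t 22.7 tcp [ 0.6435 -0.1219  0.114 ] jaw -14.2 tilt 0.34 j6 1.51 gap 0.0748 F [-0.2 -0.  -0.2]
travel [-5.938 -3.876  1.079] turn -0.126 mm 287.0
```

```bash

python3 -m crank '{"travel":[[-0.8,-0.5,0],[-1.6,-1,0],[-2.4,-1.55,0],[-3.2,-2.1,0],[-4,-2.6,0]],"turn":[-0.1,-0.1,-0.1,-0.1,-0.1]}' >/dev/null; python3 go.py .4351 -.3142 .08 -5
```

```text
t 23.12 tcp [ 0.4987 -0.2507  0.1086] jaw -8.4 tilt 0.2 j6 1.11 gap 0.0752 F [-0.4 -1.1  0.2]
travel [-1.805 -1.336  0.718] turn -0.06 mm 94.0
```

```bash
python3 - <<'E'
from h import *
c=read_camera("side")
im=cv2.imread("pics/top0.png"); c=read_camera("top")
g=cv2.resize(im[235:268,432:464],None,fx=8,fy=8,interpolation=2); h=cv2.cvtColor(g,cv2.COLOR_BGR2HSV)
for s,v in((155,140),(148,160),(145,170)):
    m=((h[...,1]<s)&(h[...,2]>v)).astype(np.uint8)*255; m=cv2.morphologyEx(m,cv2.MORPH_CLOSE,np.ones((9,9)));m=cv2.morphologyEx(m,cv2.MORPH_OPEN,np.ones((9,9)))
    k=max(cv2.findContours(m,0,1)[0],key=cv2.contourArea)
    b=(cv2.boxPoints(cv2.minAreaRect(k))+.5)/8-.5+[432,235]; w=np.array([ray(c,*p,.02)[:2] for p in b]); e=np.diff(w,axis=0)
    print(w.mean(0).round(4),np.hypot(*e.T).round(4),np.degrees(np.arctan2(e[:,1],e[:,0])).round(1)%90)
E
```

```text
[ 0.4348 -0.3141] [0.0451 0.0433 0.0451] [82.4 83.7 82.2]
[ 0.435  -0.3141] [0.0437 0.0417 0.0437] [83.5 84.8 83.3]
[ 0.435 -0.314] [0.0431 0.0411 0.0431] [83.6 84.9 83.5]
```

Block at (0.435, -0.314), yaw about -6°.

```bash

python3 -m crank '{"travel":[[-0.8,-0.6,0.2],[-1.5,-1.1,0.5],[-1.8,-1.33,0.8],[-1.8,-1.33,0.8],[-1.8,-1.33,0.8]],"turn":[-0.04,-0.04,-0.04,-0.04,-0.04]}' 70 >/dev/null;  python3 -m crank '{"travel":[[0,0,0],[0,0,0],[0,0,0]],"turn":[0,0,0]}' >/dev/null; python3 go.py .435 -.314 .0065 -6
```

```text
t 23.88 tcp [ 0.4393 -0.3136  0.0791] jaw -6.1 tilt 0.04 j6 0.91 gap 0.0698 F [0.2 0.3 0.2]
travel [-0.021 -0.106  1.815] turn -0.001 mm 73.0
```

```bash

python3 -m crank '{"travel":[[0,-0.1,0.6],[0,-0.1,1.2],[0,-0.1,1.8],[0,-0.1,1.8],[0,-0.1,1.8]],"turn":[0,0,0,0,0]}' >/dev/null;python3 -m crank '{"travel":[[0,0,0],[0,0,0],[0,0,0],[0,0,0],[0,0,0]],"turn":[0,0,0,0,0]}' 25 50;  python3 -m crank '{"travel":[[0,0,-0.4],[0,0,-1.2],[0,0,-2],[0,0,-2.7],[0,0,-2.7]],"turn":[0,0,0,0,0]}'; python3 go.py .6054 .1964 .115 5
```

```text
clock: 24.72
tcp_pos: [0.4357, -0.3149, 0.0088]
orientation: [0.002, 0.744, 0.668, 0.0]
wrist_force: [0.2, 1.3, 7.4]
finger_gap: 0.0408
clock: 25.13
tcp_pos: [0.4372, -0.3167, 0.1216]
orientation: [0.006, 0.744, 0.668, 0.0]
wrist_force: [0.6, -0.6, 0.9]
finger_gap: 0.0403
t 25.13 tcp [ 0.4372 -0.3167  0.1216] jaw -6.2 tilt 0.63 j6 0.9 gap 0.0403 F [ 0.6 -0.6  0.9]
travel [13.207  2.797  0.099] turn -0.195 mm 540.0
```

```bash

python3 -m crank '{"travel":[[0.9,0.15,0],[1.8,0.3,0],[2.7,0.5,0],[3.6,0.7,0],[4.5,0.9,0]],"turn":[-0.05,-0.1,-0.19,-0.19,-0.19]}' >/dev/null; python3 -m crank '{"travel":[[0.9,0.15,0],[1.8,0.3,0],[2.7,0.5,0],[3.6,0.7,0],[4.5,0.9,0]],"turn":[0,0,0,0,0]}' >/dev/null; python3 go.py .6054 .1964 .1 5
```

```text
t 25.97 tcp [0.5106 0.0454 0.1153] jaw 4.7 tilt 0.06 j6 1.42 gap 0.0403 F [ 0.6 -0.6 -0.2]
travel [3.57  2.671 0.384] turn -0.005 mm 179.0
```

```bash

python3 -m crank '{"travel":[[0.9,0.7,0],[1.8,1.4,0],[2.6,2,0],[3.2,2.4,0],[3.35,2.55,0]],"turn":[0,0,0,0,0]}' >/dev/null; python3 -m crank '{"travel":[[0,0,0.3],[0,0,0.6],[0,0,1],[0,0,1]],"turn":[0,0,0,0]}' >/dev/null; python3 go.py .6054 .1964 .035 5
python3 - <<'E'
from h import *
d=read_camera("side"); b=d["image"][130:280,260:400,::-1]
cv2.imwrite("pics/s9.png",cv2.resize(b,None,fx=4,fy=4,interpolation=2))
E
```

```text
t 26.72 tcp [0.5989 0.1849 0.0718] jaw 4.7 tilt 0.29 j6 1.66 gap 0.0404 F [-0.3 -1.3 -0.3]
travel [0.274 0.19  0.919] turn -0.005 mm 39.0
```

View pics/s9.png

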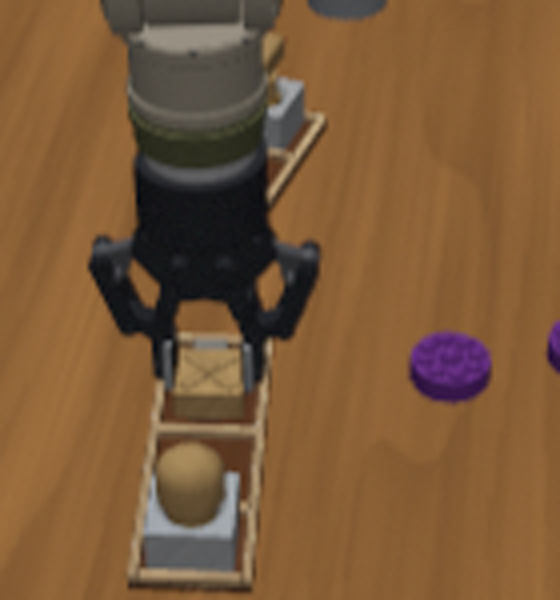

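The block is held level, cross up, at (210,380), slightly short of the compartment. I correct, lower and release.

```bash

python3 -m crank '{"travel":[[0.27,0.19,0],[0.27,0.19,0.3],[0.27,0.19,0.6],[0.27,0.19,0.8],[0.27,0.19,0.8]],"turn":[0,0,0,0,0]}' >/dev/null; python3 go.py .6054 .1964 .0155 5
```

```text
t 27.18 tcp [0.6069 0.1963 0.0418] jaw 4.7 tilt 0.13 j6 1.68 gap 0.0407 F [-0.6 -0.7 -0.6]
travel [ 0.005 -0.035  0.659] turn -0.006 mm 26.0
```

```bash

python3 -m crank '{"travel":[[0,-0.03,0.3],[0,-0.03,0.6],[0,-0.03,0.66],[0,-0.03,0.66],[0,-0.03,0.66]],"turn":[0,0,0,0,0]}'; python3 -m crank '{"travel":[[0,0,0],[0,0,0],[0,0,0]],"turn":[0,0,0]}' 65; python3 -m crank '{"travel":[[0,0,-0.8],[0,0,-1.6],[0,0,-2.4],[0,0,-3],[0,0,-3]],"turn":[0,0,0,0,0]}' | tail -2;  python3 -m crank '{"travel":[[0,-1,-0.5],[0,-2,-1],[0,-3,-1],[0,-4,-1],[0,-5,-1]],"turn":[0,0,0,0,0]}' | tail -2; python3 -m crank '{"travel":[[-1,0,0],[-2,0,0],[-2,0,0],[-2,0,0]],"turn":[0,0,0,0]}' | tail -2; python3 m1.py | grep -v '\[ '; python3 - <<'E'
from h import *
a=read_camera("top")["image"][145:220,190:430,::-1]; b=read_camera("side")["image"][135:285,270:400,::-1]
f=lambda x,w:cv2.resize(x,(w,int(x.shape[0]*w/x.shape[1])),interpolation=2)
a=f(a,500);b=f(b,300); H=max(a.shape[0],b.shape[0]); a=cv2.copyMakeBorder(a,0,H-a.shape[0],0,0,0);b=cv2.copyMakeBorder(b,0,H-b.shape[0],0,0,0)
cv2.imwrite("pics/s10.png",np.hstack([a,b]))
E
```

```text
clock: 27.6
tcp_pos: [0.6067, 0.1967, 0.0167]
orientation: [-0.0, 0.678, 0.735, -0.0]
wrist_force: [-0.7, -0.0, 0.3]
finger_gap: 0.0404
clock: 27.85
tcp_pos: [0.6072, 0.1969, 0.0171]
orientation: [0.0, 0.678, 0.735, 0.0]
wrist_force: [0.2, -0.5, 0.2]
finger_gap: 0.0648
wrist_force: [0.7, 0.1, 0.7]
finger_gap: 0.0652
wrist_force: [-0.5, 0.6, 1.1]
finger_gap: 0.0647
wrist_force: [0.4, 0.3, 1.0]
finger_gap: 0.0651
LsockTop ctr [0.5989 0.2553] sz 0.0592 0.0563 longdir 94.0 area 245.40625
Lcomp ctr [0.6122 0.1171] sz 0.0826 0.0592 longdir 94.7 area 668.53125
Lcomp ctr [0.6051 0.1961] sz 0.0597 0.059 longdir 94.5 area 141.90625
tee ctr [0.4071 0.1432] sz 0.0498 0.0051 longdir 96.1 area 26.3125
```

View pics/s10.png

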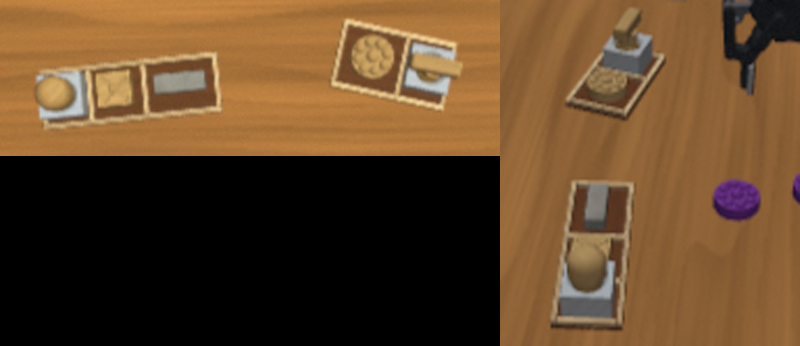

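All five pieces are in place in this view: dome (55,92), block (113,88), stone (180,82), rosette (372,58), T-handle (436,65). Next I check the T-handle's and dome's height and tilt numerically, plus the placements.

```bash
cat > chk.py <<'E'
from m import *
u=lambda *a:None
def blob(cam,box,s,v,mx=True,up=8):
    x0,y0,x1,y1=box; g=cv2.resize(np.ascontiguousarray(cam["image"][y0:y1,x0:x1,::-1]),None,fx=up,fy=up,interpolation=2); h=cv2.cvtColor(g,cv2.COLOR_BGR2HSV)
    m=((h[...,1]<s[1])&(h[...,1]>s[0])&(h[...,2]>v)).astype(np.uint8)*255; m=cv2.morphologyEx(m,cv2.MORPH_OPEN,np.ones((7,7)))
    k=max(cv2.findContours(m,0,1)[0],key=cv2.contourArea); r=cv2.minAreaRect(k)
    return ((np.array(r[0])+.5)/up-.5+[x0,y0]).round(2),np.array(r[1])/up,r[2]
d=read_camera("side")
b=blob(c,(385,162,418,192),(90,145),170); print("tee top",b,"pred home/high",proj(c,[.6231,-.1882,.08]),proj(c,[.6231,-.1882,.092]))
t=blob(c,(203,175,232,205),(90,145),150); print("dome top",t,"pred",proj(c,[.5998,.2575,.065]))
p=blob(c,(231,174,257,204),(90,150),150); print("block",p,ray(c,*p[0],.026))
p=blob(c,(256,172,296,202),(0,60),90); print("stone",p,ray(c,*p[0],.024))
p=blob(c,(353,160,384,192),(90,150),140); print("rosette",p,ray(c,*p[0],.026))
cv2.imwrite("pics/s11.png",np.hstack([cv2.resize(x,(390,390),interpolation=2) for x in(c["image"][155:200,375:420,::-1],d["image"][125:175,300:350,::-1])]))
for z in(.006,.018): print("side bar top ends",[proj(d,[.6231+k*.03*.242,-.1882+k*.03*.97,z+.074]).round(1) for k in(1,0,-1)],"dome top",proj(d,[.5998,.2575,z+.074]).round(1))
E
python3 chk.py|tail -7
```

```text
tee top (array([399.64, 175.13]), array([23.51212883,  7.27771521]), 11.381463050842285) pred home/high [399.58317661 175.50755622] [400.64398688 174.88511573]
dome top (array([215.38, 188.56]), array([14.75 , 15.625]), 90.0) pred [216.10074198 189.2478385 ]
block (array([244.16, 187.14]), array([16.99737167, 17.1950531 ]), 84.14398956298828) [0.60741137 0.19696879 0.026     ]
stone (array([275.64, 184.02]), array([ 9.20006561, 24.61602402]), 84.34557342529297) [0.6140506  0.11703239 0.024     ]
rosette (array([368.59, 171.68]), array([20.67153931, 20.93797874]), 27.897274017333984) [ 0.64093435 -0.12090124  0.026     ]
side bar top ends [array([321.5, 147.1]), array([325.3, 142.2]), array([328.9, 137.5])] dome top [307.1 243.2]
side bar top ends [array([321.4, 143.7]), array([325.2, 138.9]), array([328.9, 134.2])] dome top [306.9 239.5]
```

View pics/s11.png

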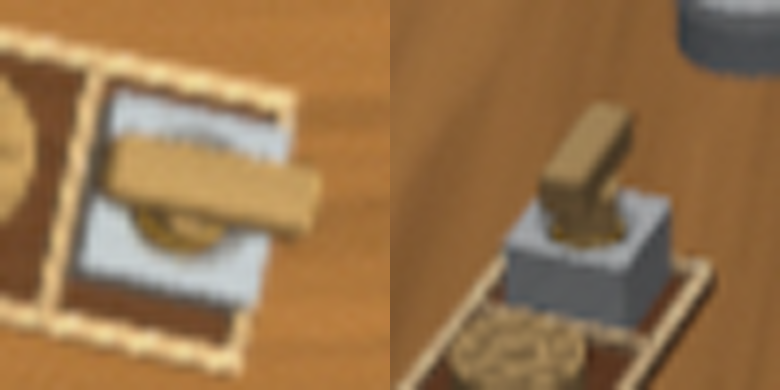

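The T-bar's top ends in the side crop are at about (328.5,138.5) and (321.8,147) px. The home prediction is (328.9,137.5) and (321.5,147.1), so the handle is home and upright. Handing in.

```bash
python3 go.py; python3 -c "
from workcell import *
hand_in()"
```

```text
t 29.27 tcp [0.4144 0.1015 0.1762] jaw 4.8 tilt 0.03 j6 1.54 gap 0.0648 F [0.3 0.6 0.2]
the job is handed in; nothing more can be done
```

I made up both carving kits and handed the job in at about 29 s, with the arm clear of everything.

**Handles:** Both were pushed down until they stopped on the tray floor, with 29 N at the T-handle and 36 N at the domed handle. The last pictures put the T-handle at its home height and upright. The domed handle was only seen to be seated, with no brass showing, and its top was within about 1 px of where it should be.

**Flat pieces:** The last top view puts the square block, slip stone and rosette within about 2 mm of their compartment centres, lying flat with the carved faces up.

**Disagreements:** None of the last checks failed. While pushing the domed handle I saw up to 15 N sideways, which suggests my estimate of that socket's centre was off by about 2 mm. The mallet, oil bottle, wax tin and purple look-alikes were never approached for contact, but I did not re-measure their positions at the end.

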